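# Capsule into the push-flap bin, flap eased back up

## Robot

A 6-joint arm with a two-finger parallel gripper is mounted at the origin on the work surface. World frame = base frame: x ahead of the robot, y to its left, z up, the work surface at z = 0. Lengths are in m, angles in rad, forces in N, time in s.
With the tool pointing down it reaches from about 0.25 to 0.8 m from the base axis. Payload 3.9 kg.
Tool frame: the origin (TCP) lies between the finger pads; the fingertips stand 8 mm ahead of it and the grasp point (between the pads) lies 11 mm behind it (env.nose_length is the distance from the TCP to the fingertips, in m); z points along the fingers, y is the line along which they close (so a half turn about z gives the same grasp; the last joint's range is limited). The gripper opens to 85 mm and grips with 20 to 120 N. Pads are 22 mm wide; open, the fingers measure 114 mm over their backs; the gripper's body (76 mm by 85 mm) begins 54 mm behind the grasp point. The pads swing forward as they close: fully open they stand 13 mm farther back than shut.
Start: joints at [0, 0.26, -0.138, 1.173, 0, 1.571], TCP at [0.525, -0, 0.239] pointing down, gripper open.
Joint ranges: [-2.78, 2.78], [-0.83, 1.72], [-1.28, 1.37], [-1.9, 2.12], [-1.57, 1.48], [-3.14, 3.14]. Speed limits (rad/s): [2.57, 2.57, 3.14, 3.14, 3.14, 3.14].

## Interface

Orientations are given as a rotation vector (axis times angle).
In Python, from rig import readout, optics, ticket, nets, env gives the robot as it stands.
- The arm moves only by the tool apply_moves, never from a script. Its argument "commands" is a list of rows, each an object of numbers: "grip": the opening, from 0 (shut) to 1 (fully open); "x", "y", "z": the shift along the world's x, y, z in m; "turn": the turn about the world's z in degrees. A call has 1 to 5 rows; each row shifts and turns the commanded pose from where the row before left it; what a row does not reach is not made up. A row lasts 1/8 s, in which the tool goes at most 62.5 mm and 10.7 degrees, less where a joint would pass 70% of its speed; a pose out of reach is approached as far as the arm can. A call with a gripper value outside its range is refused whole. The fingers move at their own pace and stop on an object; "squeeze" is the grip in N (left out, the last holds). Time passes only in rows, so rows that do not move let the fingers close. It gives the time, the measured TCP pose, the force, the opening and the grip force at its end, in the units of the state.
- readout.get_obs(): the state, without advancing time (a new reading comes with each control period).
- optics.camera(name): name is "scene" or "side" or "wrist"; returns (picture, depth): 480x640x3 uint8, red, green, blue; 480x640 float32, m along the optical axis (not along the pixel's ray), 0 where there is no reading.
- optics.camera_model(name): a dict with "mtx" (3x3 intrinsics, pixels), "dist" ([k1, k2, p1, p2, k3] as OpenCV has them; the pictures are not rectified), "rvec" (rotation vector, rad) and "tvec" (3), from world to camera coordinates, as OpenCV has them. Camera axes: x right, y down, z forward; pixel columns grow to the right and rows downward; lengths in m; the calibration is good to about 2 mm. A picture is of the moment at which its call begins: read the wrist's pose just before it. camera_model takes no time and is no camera call; for the wrist camera it gives the pose at the moment of the call.
- ticket.job_done(): hands the job in; it is judged then, once.
Trained networks look in the newest picture that a camera, given by its name, has taken for a name from the list of things; names that differ only in an ending like _2 or _b are one class to them, and where a whole thing is asked for, a point or a joint stands for the part that bears it (a point fixed in the world has none). Each returns a list of dicts, best first, with "score" (0 to 1); they miss things now and then, are a little off and sometimes report something else, mostly with a low value. They report only what shows in the picture. A call takes as long as a camera call. They do not tell look-alikes from the thing itself.
- nets.find_in(camera, name): "location" ([x, y, z] in m, in the coordinates of the camera as it stood for that picture, good to about 4 mm: the middle of the surface that is visible of it).
The state is a dict: "clock": time; "joints": joint angles; "qd": joint speeds; "joint_efforts": joint torques, N m; "tcp_pos": TCP position; "orientation": TCP orientation; "wrist_force": force on the tool from outside, world axes, zero at the start; "wrist_torque": the same for the moment, N m; "finger_gap": opening from 0.0 (shut) to 1.0 (fully open); "grip_force": force on a finger pad.
Only numpy, scipy, OpenCV 4.12 (cv2) and the standard library are available. Lean on these libraries where they do the work, as an engineer would, in place of code of your own. Each camera call takes 0.05 s, during which the arm holds its last target. There are 200 camera calls.

## Task

Throw the used orange coffee capsule into the white push-flap bin: push the bin's spring flap down so the capsule drops inside, then let the flap come back up slowly against the gripper, over a couple of seconds, until it is fully shut. Never let the flap snap back; the green bin is not for capsules.

Things in the scene. Friction and masses are not known exactly. Their poses are not given: they have to be found in the camera images.
- capsule: Loose used coffee capsule, orange, a slightly tapered round cup standing foil side down on the ledge: rim 37 mm across and 2 mm thick at the bottom, body 31 mm across narrowing to 29 mm at 22 mm height, then a sloping shoulder to the top at 28 mm. About 14 g. Origin: centre of the underside, z up. Pinch it across the body from above.
- white_bin: White counter bin, fixed, turned up to 15 degrees; an identical green one stands on the other side. Outside 150 mm along its x, 210 mm along its y; grey rim, top 160 mm above the ledge, opening 122 x 186 mm, closed by the white flap. Floor 6 mm up. Origin: centre of the underside; x points away from the robot, z up.
- flap_mid (a point): Middle of the white flap's top face; shut: 158 mm above the ledge. Flap: slick, 116 mm along the bin's x, 180 mm along its y, 4 mm thick. Hinged at its far edge, 58 mm from here along the bin's +x; the near edge swings down into the bin. Shut, it carries the capsule; tilted, the capsule slides off the near edge into the bin. 5 N here starts it; 58 mm straight down gives about 0.8 rad.
- flap (a joint): Tilt of the white flap in rad: 0 = shut and level, grows as it is pushed down, stop at 1.0. A spring (5 to 11 N at the fingers) always drives it back to 0 with hardly any damping: let go, it snaps shut. A tilt of 0.7 to 0.8 lets the capsule fall through. Eased back well it swings up at about 0.5 rad/s; 2 rad/s or more is a snap.
Not all that is in view belongs to the job. Several things look just like the capsule: the one meant starts farthest to the robot's left.

How it is judged:
On the way, in this order (a step that is already met when the one before it is completed fails the run):
1. the capsule has dropped inside the white bin (z of capsule in the frame of white_bin below 0.09 m and x of capsule in the frame of white_bin between -0.075 and 0.075 m and y of capsule in the frame of white_bin between -0.105 and 0.105 m), for 0.1 s.
2. the white flap is back up, fully shut (value of joint flap below 0.05 rad), for 0.2 s.
At the end, for the whole second after the job is handed in: The capsule lies at rest inside the white bin (within its walls, less than 70 mm above the ledge) and the white flap is shut (within 0.05 rad) (z of capsule in the frame of white_bin below 0.07 m and x of capsule in the frame of white_bin between -0.075 and 0.075 m and y of capsule in the frame of white_bin between -0.105 and 0.105 m and value of joint flap below 0.05 rad and linear speed of capsule below 0.05 m/s); the robot touches nothing.
It fails at once if the white flap snaps back (swings up at 2 rad/s or faster) (velocity of joint flap below -2 rad/s).
It also fails if it takes over 58 s, if anything falls off the work surface, if the arm or the gripper's body presses on something with over 40 N, if the wrist force passes 120 N, or if a joint passes its speed limit or range.

## Working session

There is one attempt and no reset: what is moved stays moved. The work goes in short steps, Python scripts to look and compute and a tool call to move; the robot and the scene stay as the last step left them, time stands still between calls to the robot, and variables do not carry over. Pictures are saved under pics/ and viewed, at most 10 in all, crops included, and the job is handed in when it is done.

Besides the shell and the picture viewer there is one more tool, called after ">>>" as name(argument=value, ...) on one line, values as JSON. apply_moves: Moves the arm, as the interface text tells. Its arguments: {"type":"object","properties":{"commands":{"type":"array"},"squeeze":{"type":"number"}},"required":["commands"]}

```bash
mkdir -p pics
cat > h.py <<'E'
import numpy as np, cv2
from rig import readout, optics, ticket, nets, env
def toworld(m,p):
    R=cv2.Rodrigues(np.array(m["rvec"],float))[0]
    return (np.atleast_2d(p)-np.array(m["tvec"]).ravel())@R
def cloud(name,d):
    m=optics.camera_model(name); v,u=np.nonzero(d>0)
    n=cv2.undistortPoints(np.c_[u,v].astype(float)[:,None],np.array(m["mtx"]),np.array(m["dist"]))[:,0]
    z=d[v,u]; P=np.full(d.shape+(3,),np.nan); P[v,u]=toworld(m,np.c_[n*z[:,None],z]); return P
def proj(name,p):
    m=optics.camera_model(name)
    return cv2.projectPoints(np.atleast_2d(p).astype(float),np.array(m["rvec"]),np.array(m["tvec"]),np.array(m["mtx"]),np.array(m["dist"]))[0][:,0]
def save(n,im): cv2.imwrite(n,im[:,:,::-1])
E
python3 - <<'E'
from h import *
print(readout.get_obs())
for c in ("scene","side"):
    im,d=optics.camera(c); save(f"pics/{c}.png",im); np.savez(f"{c}.npz",im=im,d=d)
    m=optics.camera_model(c)
    for n in ("capsule","white_bin","flap_mid"):
        for r in nets.find_in(c,n):
            w=toworld(m,r["location"])[0]; print(c,n,round(r["score"],2),w.round(3),proj(c,w).round(0))
E
```

```text
{'clock': 0.0, 'joints': array([ 2.07676550e-05,  2.60667140e-01, -1.39378207e-01,  1.17273009e+00,
       -1.13162678e-05,  1.57077642e+00]), 'qd': array([-3.80296628e-04,  3.87201625e-04, -1.30702940e-03, -3.80660411e-05,
        2.48304746e-05,  4.76107954e-04]), 'joint_efforts': array([-3.22425103e-04, -4.05677426e+01,  2.53926122e+01,  1.89446745e-02,
       -4.02533055e-05,  2.61086342e-05]), 'tcp_pos': array([5.24317150e-01, 7.35363563e-06, 2.38470308e-01]), 'orientation': array([-2.22041186e+00, -2.22050219e+00,  2.20983318e-03]), 'wrist_force': array([-0.19472005, -0.00105452, -1.03272747]), 'wrist_torque': array([-0.01344237,  0.01172847, -0.01206006]), 'grip_force': 0.0, 'finger_gap': 0.9971148832126486}
scene capsule 0.86 [0.484 0.105 0.019] [[378. 303.]]
scene capsule 0.62 [ 0.52  -0.044  0.018] [[325. 258.]]
scene capsule 0.56 [0.441 0.018 0.017] [[373. 266.]]
scene capsule 0.51 [0.555 0.026 0.02 ] [[325. 287.]]
scene white_bin 0.83 [0.491 0.376 0.159] [[490. 387.]]
scene flap_mid 0.87 [0.457 0.365 0.157] [[504. 370.]]
side capsule 0.72 [0.431 0.003 0.012] [[284. 288.]]
side capsule 0.7 [ 0.51  -0.062  0.018] [[333. 293.]]
side capsule 0.5 [0.481 0.084 0.013] [[289. 256.]]
side capsule 0.5 [0.544 0.011 0.018] [[329. 265.]]
side white_bin 0.71 [0.44  0.269 0.133] [[234. 177.]]
side flap_mid 0.82 [0.455 0.342 0.156] [[228. 153.]]
```

View pics/scene.png

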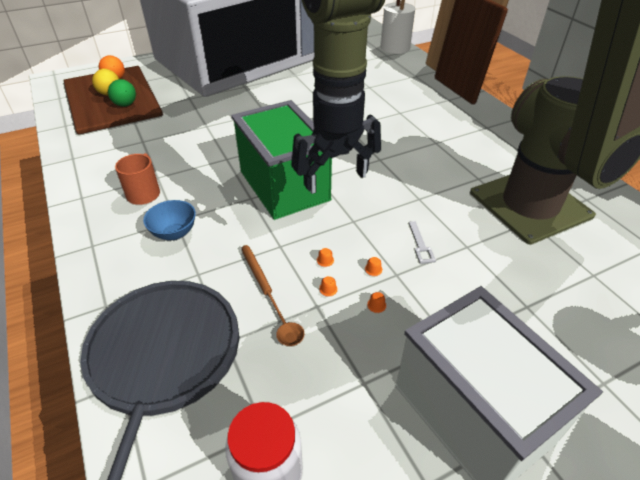

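View pics/side.png

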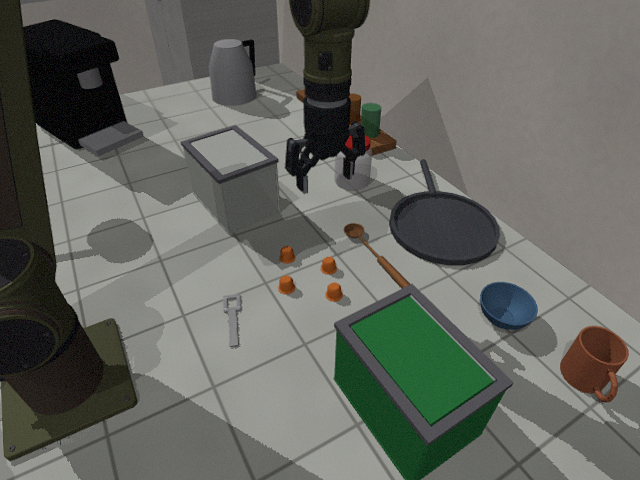

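The scene picture shows four orange capsules at (378,303), (325,258), (373,266) and (327,287). The robot's left is +y, and the one at (378,303), y≈0.095, is clearly farthest left, so that is the one meant. The white bin is at about (500,380) in the scene picture and (230,175) in the side picture. I'll confirm with a crop and measure both.

Run:
```python
from h import *
from scipy.optimize import least_squares
pts=[];fl=[];rim=[]
for c in ("scene","side"):
    f=np.load(c+".npz"); im,d=f["im"],f["d"]; P=cloud(c,d)
    hsv=cv2.cvtColor(im,cv2.COLOR_RGB2HSV)
    m=(hsv[...,0]<14)&(hsv[...,1]>190)&(hsv[...,2]>80)&(P[...,2]<.04)&(abs(P[...,1])<.16)&(P[...,0]<.6)
    n,l,s,ce=cv2.connectedComponentsWithStats(m.astype(np.uint8))
    for i in range(1,n):
        if s[i,4]>60:
            q=P[l==i]; print(c,ce[i].round(),s[i,4],np.nanmean(q,0).round(3),np.nanmax(q[:,2]).round(3)); 
            if np.nanmean(q,0)[1]>.06: pts.append(q[(q[:,2]>.004)&(q[:,2]<.022)]); top=q[q[:,2]>.0265]; print('top',len(top),top.mean(0) if len(top) else '')
    b=(P[...,1]>.2)&(abs(P[...,2]-.158)<.012)&(P[...,0]<.65)&(P[...,1]<.55)
    w=b&(hsv[...,2]>150)&(hsv[...,1]<40); g=b
    for k,mm in (("flap",w),("rim",g)):
        n,l,s,ce=cv2.connectedComponentsWithStats(mm.astype(np.uint8)); i=1+np.argmax(s[1:,4])
        q=P[l==i]; r=cv2.minAreaRect((q[:,:2]*1000).astype(np.float32)); print(c,k,s[i,4],r,np.median(q[:,2]).round(4))
    if c=="scene": save("pics/crop.png",cv2.resize(im[230:350,290:450],None,fx=5,fy=5))
for q in pts+[np.vstack(pts)]:
    f=lambda p:np.hypot(q[:,0]-p[0],q[:,1]-p[1])-(.0155-.001*q[:,2]/.022)
    r=least_squares(f,q.mean(0)[:2],loss="soft_l1",f_scale=.001); print(r.x.round(4),np.abs(r.fun).mean().round(4))
```

```text
scene [324. 259.] 153 [ 0.521 -0.044  0.017] 0.031
scene [373. 268.] 156 [0.445 0.022 0.016] 0.03
scene [327. 287.] 168 [0.55  0.027 0.017] 0.032
scene [377. 302.] 254 [0.485 0.102 0.019] 0.031
top 82 [0.48180024 0.09681439 0.02834773]
scene flap 10166 ((454.1296691894531, 347.5711364746094), (125.03274536132812, 184.41368103027344), 6.759101867675781) 0.1584
scene rim 16483 ((454.00048828125, 349.30816650390625), (157.25213623046875, 214.79876708984375), 6.687955379486084) 0.1588
side [287. 255.] 160 [0.478 0.087 0.017] 0.031
top 32 [0.48104735 0.09180792 0.02765347]
side [328. 266.] 161 [0.542 0.011 0.017] 0.029
side [286. 285.] 191 [0.436 0.005 0.018] 0.029
side [334. 292.] 199 [ 0.512 -0.061  0.017] 0.029
side flap 1143 ((456.40618896484375, 348.4641418457031), (116.7450180053711, 176.57005310058594), 7.515332221984863) 0.158
side rim 3275 ((456.4214782714844, 349.8592529296875), (157.45425415039062, 223.16993713378906), 6.908452033996582) 0.1584
[0.4804 0.0949] 0.0007
[0.4816 0.0951] 0.001
[0.4808 0.0949] 0.0009
```

View pics/crop.png

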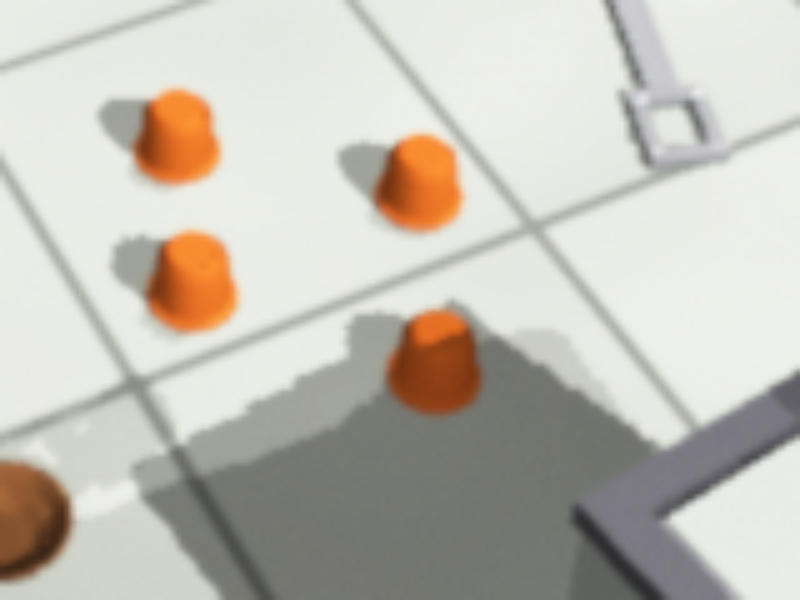

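The crop confirms it: the target at (435,365) stands alone in the bin's shadow, with the other three farther to the right. The capsule is at (0.481, 0.095). The white bin's centre is (0.455, 0.349) with a yaw of about 6.8°. I'll go above the capsule.

>>> apply_moves(commands=[{"grip":0.65,"x":-0.015,"y":0.032},{"grip":0.65,"x":-0.015,"y":0.032},{"grip":0.65,"x":-0.0135,"y":0.031,"z":-0.04},{"grip":0.65,"z":-0.05},{"grip":0.65,"z":-0.05}], squeeze=25)

```text
validation failed for argument at $.co...
```

>>> apply_moves(commands=[{"grip":0.65,"z":-0.03},{"grip":0.65,"z":-0.025},{"grip":0.65},{"grip":0.65}])

```text
validation failed for argument at $.co...
```

>>> apply_moves(commands=[{"grip":0.65,"x":-0.015,"y":0.032,"z":0,"turn":0},{"grip":0.65,"x":-0.015,"y":0.032,"z":0,"turn":0},{"grip":0.65,"x":-0.0135,"y":0.031,"z":-0.04,"turn":0},{"grip":0.65,"x":0,"y":0,"z":-0.05,"turn":0},{"grip":0.65,"x":0,"y":0,"z":-0.05,"turn":0}], squeeze=25)

```text
clock: 1.02
tcp_pos: [0.4818, 0.0956, 0.0985]
orientation: [2.219, 2.222, 0.003]
wrist_force: [1.2, 0.3, -0.2]
finger_gap: 0.652
grip_force: 0.0
```

>>> apply_moves(commands=[{"grip":0.65,"x":-0.001,"y":0,"z":-0.04,"turn":0},{"grip":0.65,"x":0,"y":0,"z":-0.03,"turn":0},{"grip":0.65,"x":0,"y":0,"z":-0.017,"turn":0},{"grip":0.65,"x":0,"y":0,"z":0,"turn":0}])

```text
clock: 1.52
tcp_pos: [0.4792, 0.0947, 0.0112]
orientation: [-2.22, -2.22, 0.004]
wrist_force: [0.5, -0.7, 1.2]
finger_gap: 0.647
grip_force: 0.0
```

>>> apply_moves(commands=[{"grip":0.2,"x":0,"y":0,"z":0,"turn":0},{"grip":0.2,"x":0,"y":0,"z":0,"turn":0},{"grip":0.2,"x":0,"y":0,"z":0,"turn":0},{"grip":0.2,"x":0,"y":0,"z":0,"turn":0},{"grip":0.2,"x":0,"y":0,"z":0,"turn":0}])

```text
clock: 2.15
tcp_pos: [0.4816, 0.0952, 0.0134]
orientation: [2.221, 2.22, 0.003]
wrist_force: [-0.7, 0.0, 5.1]
finger_gap: 0.336
grip_force: 25.3
```

>>> apply_moves(commands=[{"grip":0.2,"x":0,"y":0,"z":0.02,"turn":0},{"grip":0.2,"x":0,"y":0,"z":0.05,"turn":0},{"grip":0.2,"x":0,"y":0,"z":0.06,"turn":0},{"grip":0.2,"x":0,"y":0,"z":0.06,"turn":0},{"grip":0.2,"x":0,"y":0,"z":0.04,"turn":0}])

```text
clock: 2.78
tcp_pos: [0.4812, 0.0952, 0.2457]
orientation: [2.22, 2.22, 0.005]
wrist_force: [0.9, -0.8, -0.7]
finger_gap: 0.338
grip_force: 24.9
```

>>> apply_moves(commands=[{"grip":0.2,"x":-0.01,"y":0.04,"z":0,"turn":0},{"grip":0.2,"x":-0.01,"y":0.05,"z":0,"turn":0},{"grip":0.2,"x":-0.012,"y":0.05,"z":0,"turn":0},{"grip":0.2,"x":-0.012,"y":0.04,"z":0,"turn":0},{"grip":0.2,"x":0,"y":0.016,"z":0,"turn":0}])

```text
clock: 3.4
tcp_pos: [0.4356, 0.2927, 0.2423]
orientation: [-2.218, -2.225, 0.0]
wrist_force: [1.4, -1.0, -0.8]
finger_gap: 0.335
grip_force: 24.9
```

Run:
```python
from h import *
o=readout.get_obs(); print(o["clock"],o["tcp_pos"],o["finger_gap"],o["grip_force"])
im,d=optics.camera("scene"); P=cloud("scene",d)
hsv=cv2.cvtColor(im,cv2.COLOR_RGB2HSV)
m=(hsv[...,0]<14)&(hsv[...,1]>190)&(hsv[...,2]>60)&(P[...,1]>.2)&(P[...,2]>.1)
q=P[m]; print(len(q),q.mean(0),np.percentile(q,[2,50,98],axis=0).round(4))
save("pics/a.png",cv2.resize(im[150:480,320:640],None,fx=1.7,fy=1.7))
```

```text
3.4 [0.4355729  0.29273382 0.24232187] 0.3348417988934622 24.932196394074708
3832 [0.75441183 0.29115805 0.13878747] [[0.4314 0.2502 0.1258]
 [0.7772 0.2932 0.1305]
 [0.8161 0.3276 0.2549]]
```

View pics/a.png

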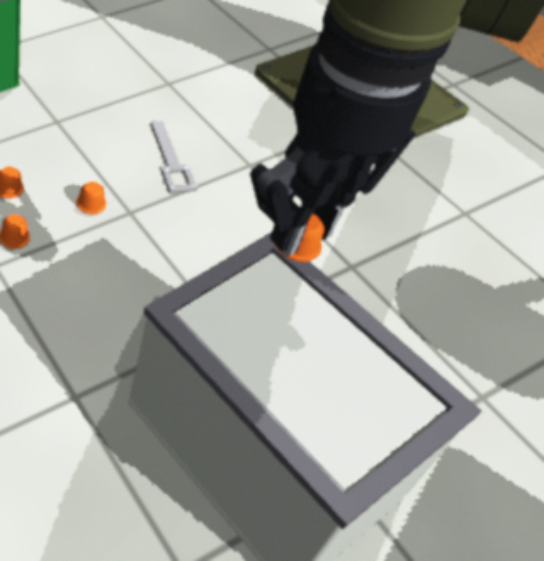

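The capsule is held, visible at crop (305,240) above the bin's near-right part. Next I lower it onto the flap.

>>> apply_moves(commands=[{"grip":0.2,"x":0,"y":0,"z":-0.03,"turn":0},{"grip":0.2,"x":0,"y":0,"z":-0.025,"turn":0},{"grip":0.2,"x":0,"y":0,"z":-0.01,"turn":0},{"grip":0.2,"x":0,"y":0,"z":-0.005,"turn":0},{"grip":0.2,"x":0,"y":0,"z":0,"turn":0}])

```text
clock: 4.08
tcp_pos: [0.4369, 0.2908, 0.1727]
orientation: [2.222, 2.221, 0.001]
wrist_force: [0.2, 0.8, -1.1]
finger_gap: 0.335
grip_force: 24.9
```

Run:
```python
from h import *
o=readout.get_obs(); print(o["clock"],o["tcp_pos"],o["wrist_force"],o["finger_gap"])
for c in ("scene","side"):
    im,d=optics.camera(c); P=cloud(c,d)
    hsv=cv2.cvtColor(im,cv2.COLOR_RGB2HSV)
    m=(hsv[...,0]<14)&(hsv[...,1]>190)&(hsv[...,2]>60)&(P[...,1]>.2)&(P[...,2]>.1)&(P[...,0]<.6)
    q=P[m]; 
    if len(q): print(c,len(q),np.percentile(q,[2,50,98],axis=0).round(4))
```

```text
4.075 [0.43694923 0.29079738 0.17272326] [ 0.21728623  0.78260636 -1.07104166] 0.3348646354809453
scene 241 [[0.4219 0.2885 0.1616]
 [0.4375 0.3019 0.1804]
 [0.4479 0.3064 0.1888]]
side 146 [[0.4249 0.2729 0.1609]
 [0.4366 0.2793 0.1778]
 [0.4502 0.2964 0.1882]]
```

>>> apply_moves(commands=[{"grip":0.2,"x":0,"y":0,"z":-0.0015,"turn":0},{"grip":0.38,"x":0,"y":0,"z":0,"turn":0},{"grip":0.44,"x":0,"y":0,"z":0,"turn":0},{"grip":0.52,"x":0,"y":0,"z":0,"turn":0},{"grip":0.56,"x":0,"y":0,"z":0,"turn":0}])

```text
clock: 4.8
tcp_pos: [0.4365, 0.291, 0.1708]
orientation: [-2.221, -2.222, 0.0]
wrist_force: [0.1, -0.4, 0.4]
finger_gap: 0.56
grip_force: 0.0
```

>>> apply_moves(commands=[{"grip":0.56,"x":0,"y":0,"z":0.01,"turn":0},{"grip":0.56,"x":0,"y":0,"z":0.02,"turn":0},{"grip":0.56,"x":0,"y":0,"z":0.03,"turn":0},{"grip":0.3,"x":0,"y":0,"z":0.02,"turn":0},{"grip":0,"x":0,"y":0,"z":0,"turn":0}])

```text
clock: 5.42
tcp_pos: [0.4377, 0.2918, 0.253]
orientation: [2.221, 2.221, 0.007]
wrist_force: [0.3, 0.1, -0.8]
finger_gap: 0.14
grip_force: 0.0
```

Run:
```python
from h import *
o=readout.get_obs(); print(o["clock"],o["tcp_pos"],o["wrist_force"],o["finger_gap"])
for c in ("scene","side"):
    im,d=optics.camera(c); P=cloud(c,d)
    hsv=cv2.cvtColor(im,cv2.COLOR_RGB2HSV)
    m=(hsv[...,0]<14)&(hsv[...,1]>190)&(hsv[...,2]>60)&(P[...,1]>.2)&(P[...,2]>.1)&(P[...,0]<.6)
    q=P[m]; 
    if len(q): print(c,len(q),np.percentile(q,[2,50,98],axis=0).round(4))
    if c=="scene":save("pics/b.png",cv2.resize(im[200:480,340:640],None,fx=2,fy=2))
```

```text
5.425 [0.43766748 0.29177686 0.25300351] [ 0.33187085  0.06516859 -0.78909376] 0.14046124077012032
scene 473 [[0.4289 0.2825 0.16  ]
 [0.4445 0.2968 0.1794]
 [0.4522 0.3065 0.1877]]
side 160 [[0.4235 0.2746 0.1594]
 [0.4351 0.2803 0.1749]
 [0.4491 0.2974 0.1871]]
```

View pics/b.png

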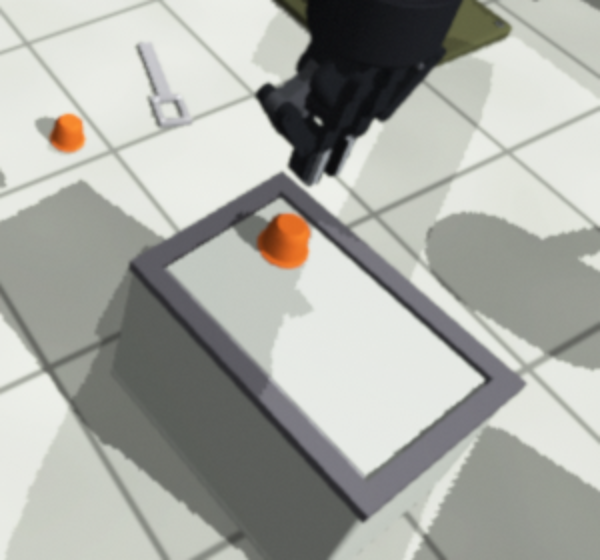

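The capsule stands on the flap at crop (285,240), on the right part. Now I move the shut fingers over the flap's middle, a bit to the left.

>>> apply_moves(commands=[{"grip":0,"x":0.005,"y":0.035,"z":0,"turn":0},{"grip":0,"x":0.006,"y":0.04,"z":0,"turn":7},{"grip":0,"x":0,"y":0,"z":-0.04,"turn":0},{"grip":0,"x":0,"y":0,"z":-0.025,"turn":0},{"grip":0,"x":0,"y":0,"z":-0.01,"turn":0}])

```text
clock: 6.15
tcp_pos: [0.4458, 0.3648, 0.1728]
orientation: [-2.081, -2.353, 0.009]
wrist_force: [-0.7, 0.4, -0.2]
finger_gap: -0.001
grip_force: 0.0
```

>>> apply_moves(commands=[{"grip":0,"x":0,"y":0,"z":-0.004,"turn":0},{"grip":0,"x":0,"y":0,"z":-0.004,"turn":0},{"grip":0,"x":0,"y":0,"z":-0.004,"turn":0},{"grip":0,"x":0,"y":0,"z":-0.004,"turn":0},{"grip":0,"x":0,"y":0,"z":-0.004,"turn":0}])

```text
clock: 6.78
tcp_pos: [0.4487, 0.3665, 0.1568]
orientation: [2.081, 2.352, 0.005]
wrist_force: [1.3, -0.5, 5.1]
finger_gap: 0.0
grip_force: 2.5
```

>>> apply_moves(commands=[{"grip":0,"x":0,"y":0,"z":-0.005,"turn":0},{"grip":0,"x":0,"y":0,"z":-0.005,"turn":0},{"grip":0,"x":0,"y":0,"z":-0.005,"turn":0},{"grip":0,"x":0,"y":0,"z":-0.005,"turn":0},{"grip":0,"x":0,"y":0,"z":-0.005,"turn":0}])

```text
clock: 7.4
tcp_pos: [0.4479, 0.3667, 0.1316]
orientation: [-2.081, -2.353, -0.003]
wrist_force: [-0.0, -0.2, 6.6]
finger_gap: 0.007
grip_force: 3.1
```

>>> apply_moves(commands=[{"grip":0,"x":0,"y":0,"z":-0.005,"turn":0},{"grip":0,"x":0,"y":0,"z":-0.005,"turn":0},{"grip":0,"x":0,"y":0,"z":-0.004,"turn":0},{"grip":0,"x":0,"y":0,"z":-0.003,"turn":0},{"grip":0,"x":0,"y":0,"z":0,"turn":0}])

```text
clock: 8.02
tcp_pos: [0.4467, 0.3662, 0.114]
orientation: [-2.08, -2.352, 0.001]
wrist_force: [-2.6, -0.3, 6.0]
finger_gap: -0.003
grip_force: 3.2
```

```bash
cat > look.py <<'E'
from h import *
import sys
o=readout.get_obs(); print(o["clock"],o["tcp_pos"],o["wrist_force"])
a=np.radians(6.8); R=np.array([[np.cos(a),np.sin(a)],[-np.sin(a),np.cos(a)]])
for c in ("scene","side"):
    im,d=optics.camera(c); P=cloud(c,d); B=P.copy(); B[...,:2]=(P[...,:2]-[.455,.349])@R.T
    hsv=cv2.cvtColor(im,cv2.COLOR_RGB2HSV)
    i=(abs(B[...,0])<.063)&(abs(B[...,1])<.095)&(B[...,2]<.2)
    m=(hsv[...,0]<14)&(hsv[...,1]>150)&(hsv[...,2]>30)&i
    q=B[m]; print(c,"orange",len(q),np.percentile(q,[2,50,98],axis=0).round(3).tolist() if len(q)>5 else "")
    w=i&(hsv[...,1]<40)&(hsv[...,2]>90)&(B[...,2]>.04)&(abs(B[...,0])<.056)&(abs(B[...,1])<.085); q=B[w]
    if len(q)>50:
        t=np.arctan2(.158-q[:,2],.058-q[:,0]); print(c,"tilt",len(q),np.percentile(t,[10,50,90]).round(3))
    if len(sys.argv)>1 and c=="scene": save(sys.argv[1],cv2.resize(im[200:480,340:640],None,fx=2,fy=2))
E
python3 look.py pics/c.png
```

```text
8.025 [0.4466507  0.3662317  0.11402075] [-2.63936829 -0.27882446  6.04224631]
scene orange 0 
scene tilt 1923 [0.715 0.726 0.771]
side orange 0 
side tilt 295 [0.717 0.77  0.943]
```

View pics/c.png

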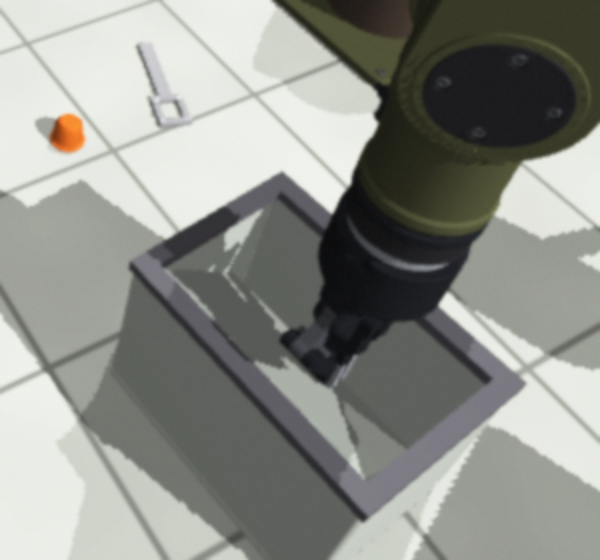

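The flap is tilted about 0.72 and no orange shows between its edge and the near wall, around crop (270,260), so the capsule seems to have dropped. I'll push slightly deeper and check with the wrist camera.

>>> apply_moves(commands=[{"grip":0,"x":0,"y":0,"z":-0.003,"turn":0},{"grip":0,"x":0,"y":0,"z":-0.002,"turn":0},{"grip":0,"x":0,"y":0,"z":0,"turn":0},{"grip":0,"x":0,"y":0,"z":0,"turn":0}])

```text
clock: 8.62
tcp_pos: [0.4466, 0.3662, 0.1091]
orientation: [-2.08, -2.352, 0.001]
wrist_force: [-2.8, 0.2, 6.7]
finger_gap: 0.004
grip_force: 3.2
```

```bash
python3 look.py
python3 - <<'E'
from h import *
im,d=optics.camera("wrist"); save("pics/w.png",im); P=cloud("wrist",d)
print(proj("wrist",[[.44,.29,.1],[.4,.28,.03]]))
hsv=cv2.cvtColor(im,cv2.COLOR_RGB2HSV); m=(hsv[...,0]<14)&(hsv[...,1]>150)&(hsv[...,2]>25)
print(m.sum(),np.nanmedian(P[m],0) if m.sum() else '')
E
```

```text
8.625 [0.4465913  0.36622902 0.10914343] [-2.78698474  0.23142228  6.65076699]
scene orange 13 [[-0.062, -0.059, 0.028], [-0.059, -0.053, 0.032], [-0.056, -0.049, 0.036]]
scene tilt 1493 [0.761 0.771 0.816]
side orange 0 
side tilt 248 [0.757 0.817 0.998]
[[285.90580304 438.81364686]
 [235.13841055 361.84008139]]
139 [0.41779617 0.30342468 0.0243363 ]
```

View pics/w.png

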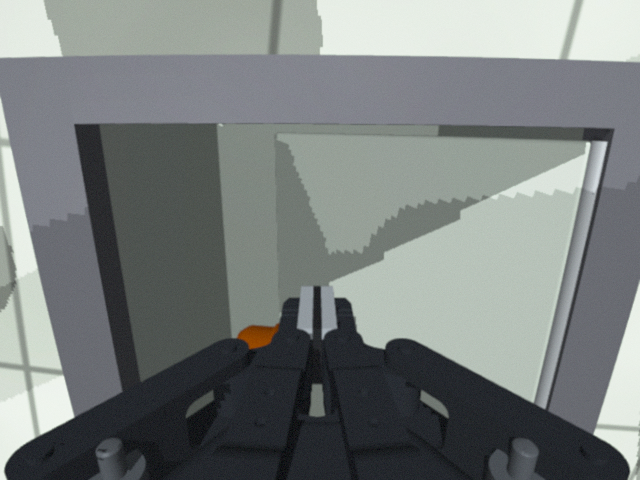

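The wrist picture shows the capsule on the bin floor at (258,337), measured z≈0.025–0.035, inside the bin. Now I ease the flap back up.

>>> apply_moves(commands=[{"grip":0,"x":0,"y":0,"z":0.002,"turn":0},{"grip":0,"x":0,"y":0,"z":0.003,"turn":0},{"grip":0,"x":0,"y":0,"z":0.004,"turn":0},{"grip":0,"x":0,"y":0,"z":0.004,"turn":0},{"grip":0,"x":0,"y":0,"z":0.004,"turn":0}])

```text
clock: 9.4
tcp_pos: [0.4446, 0.365, 0.1249]
orientation: [-2.079, -2.351, 0.008]
wrist_force: [-5.3, -0.0, 3.8]
finger_gap: -0.002
grip_force: 3.0
```

>>> apply_moves(commands=[{"grip":0,"x":0,"y":0,"z":0.004,"turn":0},{"grip":0,"x":0,"y":0,"z":0.004,"turn":0},{"grip":0,"x":0,"y":0,"z":0.004,"turn":0},{"grip":0,"x":0,"y":0,"z":0.003,"turn":0},{"grip":0,"x":0,"y":0,"z":0.003,"turn":0}])

```text
clock: 10.02
tcp_pos: [0.4469, 0.3658, 0.1438]
orientation: [-2.081, -2.353, 0.001]
wrist_force: [-4.4, -0.3, 3.9]
finger_gap: 0.004
grip_force: 2.9
```

>>> apply_moves(commands=[{"grip":0,"x":0,"y":0,"z":0.003,"turn":0},{"grip":0,"x":0,"y":0,"z":0.003,"turn":0},{"grip":0,"x":0,"y":0,"z":0.003,"turn":0},{"grip":0,"x":0,"y":0,"z":0.003,"turn":0},{"grip":0,"x":0,"y":0,"z":0.003,"turn":0}])

```text
clock: 10.65
tcp_pos: [0.4479, 0.3662, 0.1592]
orientation: [2.082, 2.353, 0.001]
wrist_force: [-3.2, -0.9, 4.9]
finger_gap: -0.007
grip_force: 2.4
```

>>> apply_moves(commands=[{"grip":0,"x":0,"y":0,"z":0.003,"turn":0},{"grip":0,"x":0,"y":0,"z":0.003,"turn":0},{"grip":0,"x":0,"y":0,"z":0.003,"turn":0},{"grip":0,"x":0,"y":0,"z":0.003,"turn":0},{"grip":0,"x":0,"y":0,"z":0.003,"turn":0}])

```text
clock: 11.28
tcp_pos: [0.4476, 0.3658, 0.1736]
orientation: [2.082, 2.353, -0.001]
wrist_force: [-0.6, -0.3, 0.2]
finger_gap: 0.002
grip_force: 0.0
```

```bash
python3 look.py
```

```text
11.275 [0.44763699 0.36584733 0.17357974] [-0.5582488  -0.25069764  0.18757673]
scene orange 0 
scene tilt 8122 [-0.061 -0.007  0.025]
side orange 0 
side tilt 998 [-0.032 -0.001  0.028]
```

The flap is shut and the contact force is gone. I'll retreat and hand in.

>>> apply_moves(commands=[{"grip":0,"x":0,"y":0,"z":0.01,"turn":0},{"grip":0,"x":0,"y":0,"z":0.02,"turn":0},{"grip":0,"x":0,"y":0,"z":0.03,"turn":0},{"grip":0,"x":0,"y":0,"z":0.01,"turn":0},{"grip":0,"x":0,"y":0,"z":0,"turn":0}])

```text
clock: 12.0
tcp_pos: [0.4479, 0.3663, 0.2445]
orientation: [2.081, 2.353, 0.003]
wrist_force: [0.0, 0.6, 0.1]
finger_gap: -0.001
grip_force: 0.0
```

```bash
python3 look.py; python3 -c "
from rig import ticket; print(ticket.job_done())"
```

```text
12.0 [0.44788239 0.36632847 0.24446085] [0.030846   0.60203057 0.14910192]
scene orange 0 
scene tilt 9035 [-0.052 -0.006  0.021]
side orange 0 
side tilt 1612 [-0.03 -0.    0.03]
the job is handed in; nothing more can be done
None
```

The leftmost capsule is on the floor of the white bin, the flap was eased shut over about 2 s and measured fully closed, and the job was handed in at about 12 s; no verdict was returned.

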